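# Hold a spring clip gaping round the edge of the tall order card

### The job

A packer wants to slip a docket in under the clip on the taller of the two upright cards. Take the closed spring clip by its two tails, squeeze it wide open, lift it off the bench, and bring its gaping jaws level round the upright card edge that faces the robot, about halfway up, so that the card edge stands well inside the open mouth and touches neither jaw. Finish while still holding the clip wide open there (do not let go), without knocking the card or shifting the card stands, the note pad or the tape measure.

Things in the scene. Friction and masses are not known exactly. Their poses are not given: they have to be found in the camera images.
- clip: spring clip (grey plastic, steel pivot, dark rubber jaw tips) lying on its side on the bench, pivot axis vertical; 112 mm long, 40 mm high, loose, about 70 g. Origin: on the pivot axis at the underside. x points along the midline from pivot to jaws, z up; symmetric about its x-z plane. Jaw tips meet 58 mm ahead of the pivot when closed and stand 33 mm apart when fully open
- clip_tails (a point): midpoint between the clip's two flat tails, 33 mm behind the pivot, 20 mm above the underside: the place to squeeze along the clip's y. Tails are 40 mm high and end 23 mm further back; outer faces 44 mm apart here (56 at the ends) closed, parallel and 26 mm apart fully open. About 4 N on each tail starts to open it, 8 N reaches the hard stop; 15 to 25 N is a sound grip
- clip_mouth (a point): point on the clip's midline 55 mm ahead of the pivot and 20 mm above the clip's underside: middle of the mouth between the two jaw tips
- clip_left (a joint): swing of one half of the clip, rad: 0 = closed, 0.30 = fully open at its stop; the other half mirrors it; a spring shuts it
- tall_card: the taller card: stiff brown card 140 mm long, 5 mm thick, its top 135 mm above the bench, standing on edge in a wooden stand 120 x 60 mm, 25 mm high (loose, about 0.6 kg). Origin: underside centre of the stand; x runs along the card away from the robot, y across its thickness, z up. The card's near upright edge is at x = -70 mm, 10 mm in front of the stand
- tall_edge (a point): point on the tall card's near upright edge, in the middle of its thickness and halfway up the exposed card, 80 mm above the bench; axes as tall_card (x into the card)
- short_card: the shorter card in a like stand, its top only 85 mm above the bench; same footprint, origin and axes; to be left alone. The two stands may have changed places
- note_pad: black note pad 148 x 110 x 16 mm lying on the bench, a bystander; origin underside centre
- tape_measure: tape measure 64 x 75 x 37 mm, a bystander; origin underside centre
Not all that is in view belongs to the job. There is more than one size of the clip; the one meant has the size given above.

How it is judged (in metres and radians):
On the way:
1. the clip is squeezed wide open and lifted off the bench, still away from the tall card (value of joint clip_left above 0.22 rad and height (world z) of clip above 0.02 m and horizontal distance between clip_mouth and tall_edge above 0.03 m), for 0.2 s.
At the end, for the whole second after the job is handed in: Fingers hold the clip open (above 0.22 rad, over 2 N); mouth middle 8 to 42 mm inside the tall card's near edge, within 10 mm of its mid-plane and 25 mm of half height; clip level (0.25 rad), in line with the card (0.3 rad), not touching it (under 0.3 N), still (value of joint clip_left above 0.22 rad and contact force between the fingers and clip above 2 N and x of clip_mouth in the frame of tall_edge between 0.008 and 0.042 m and y of clip_mouth in the frame of tall_edge between -0.01 and 0.01 m and z of clip_mouth in the frame of tall_edge between -0.025 and 0.025 m and angle between the x axis of clip and the x axis of tall_card, either way round below 0.3 rad and angle between clip's own z axis and vertical below 0.25 rad and contact force between clip and tall_card below 0.3 N and linear speed of clip below 0.02 m/s); the arm keeps its last pose, push and grip.
It fails at once if the tall card is knocked by the clip (over 6 N) (contact force between clip and tall_card above 6 N).
It fails at once if a card stand is shifted by more than 15 mm (distance of any of tall_card, short_card from where it was at the start of the episode above 0.015 m).
It fails at once if the note pad or the tape measure is shifted by more than 20 mm (distance of any of note_pad, tape_measure from where it was at the start of the episode above 0.02 m).
It also fails if it takes over 38 s, if anything falls off the work surface, if the arm or the gripper's body presses on something with over 40 N, if the wrist force passes 120 N, or if a joint passes its speed limit or range.

### The arm

A 6-joint arm with a two-finger parallel gripper is mounted at the origin on the work surface; the furniture and walls round the work are solid. World frame = base frame: x ahead of the robot, y to its left, z up, the work surface at z = 0. Lengths are in m, angles in degrees, forces in N, time in s.
With the tool pointing down it reaches from about 0.375 to 0.9 m from the base axis. Payload 3.1 kg.
Tool frame: the origin (TCP) lies where the fingers leave the gripper's body, on its centre line; the fingertips stand 70 mm ahead of it and the grasp point (between the pads) lies 51 mm ahead of it; z points along the fingers, y is the line along which they close (so a half turn about z gives the same grasp; the last joint's range is limited). The gripper opens to 87 mm and grips with 3 to 60 N. Pads are 19 mm wide; open, the fingers measure 117 mm over their backs; the gripper's body (75 mm by 190 mm) begins 51 mm behind the grasp point.
Start: joints at [-78.18, 30.224, 82.088, -0, 67.689, -10.227], TCP at [0.235, -0.579, 0.292] pointing down, gripper open.
Joint ranges: [-176.69, 176.69], [-43.24, 126.21], [12.49, 139.97], [-82, 262], [0, 151.66], [-163.58, 163.58]. Speed limits (degrees/s): [159.86, 159.86, 180, 180, 180, 180].

### API

Orientations are given as a 3x3 rotation matrix whose columns are the frame's x, y, z axes.
In Python, from rig import readout, capture, calibration, bot, look_for gives the robot as it stands. The module is installed in compiled form; this text tells all that it offers.
- The arm moves only by the shell command python3 -m pendant 'ROWS'. ROWS is JSON, a list of rows, each a list of 7 numbers: the shift along the tool's x, y, z normalised to -1 to 1, where 1 is 200 mm, then the turn, a rotation vector about the tool's x, y, z normalised to -1 to 1, where 1 is 180 degrees, then the closure, from -1 (fully open) to 1 (shut). In form: [[dx, dy, dz, ax, ay, az, grip], ...]. A call has 1 to 8 rows; each row is the pose to reach, as a shift and turn from the pose commanded when the call began, along the tool's axes at that moment, turning the shorter way round; what a row does not reach only later rows make up. A row lasts 1/10 s, in which the tool goes at most 50 mm and 8.59 degrees, less where a joint would pass 70% of its speed; a pose out of reach is approached as far as the arm can. A call with a number of a shift or a turn outside -1 to 1 is refused whole. A call with a gripper value outside its range is refused whole. The fingers move at their own pace and stop on an object; the grip force is fixed at half the most. Time passes only in rows, so rows that repeat a pose let the fingers close. It gives the time, the measured TCP pose, the force, the opening and the grip force at its end, in the units of the state.
- readout.read_state(): the state, without advancing time (a new reading comes with each control period).
- capture(name): name is "scene" or "top" or "wrist"; returns (picture, depth): 384x512x3 uint8, red, green, blue; 384x512 float32, m along the optical axis (not along the pixel's ray), 0 where there is no reading.
- calibration(name): a dict with "mtx" (3x3 intrinsics, pixels), "k1" (the pictures are not rectified: a ray, as slopes to the right and down, at radius r is drawn at 1 + k1 r^2 times it, then the intrinsics apply), "T" (4x4, takes a point from camera to world coordinates); the wrist camera has in their place "mount" (4x4, takes a point from camera to tool coordinates, whose origin is the TCP and whose axes are the flange's). Camera axes: x right, y down, z forward; pixel columns grow to the right and rows downward; lengths in m; the calibration is good to about 2 mm. A picture is of the moment at which its call begins: read the wrist's pose just before it. calibration takes no time and is no camera call.
- bot.hand_in(): hands the job in; it is judged then, once.
Trained networks look in the newest picture that a camera, given by its name, has taken for a name from the list of things; names that differ only in an ending like _2 or _b are one class to them, and where a whole thing is asked for, a point or a joint stands for the part that bears it (a point fixed in the world has none). Each returns a list of dicts, best first, with "conf" (0 to 1); they miss things now and then, are a little off and sometimes report something else, mostly with a low value. They report only what shows in the picture. A call takes as long as a camera call. They do not tell look-alikes from the thing itself.
- look_for(thing, camera): "extent" ([left, top, right, bottom] in pixels, round what is visible of it).
The state is a dict: "time_s": time; "joint_positions": joint angles; "qvel": joint speeds; "tau": joint torques, N m; "position": TCP position; "tcp_rot": TCP orientation; "force": force on the tool from outside, world axes, zero at the start; "moment": the same for the moment, N m; "opening": opening from 0.0 (shut) to 1.0 (fully open); "grasp_force": force on a finger pad.
Only numpy, scipy, OpenCV 4.12 (cv2) and the standard library are available. Lean on these libraries where they do the work, as an engineer would, in place of code of your own. Each camera call takes 0.05 s, during which the arm holds its last target. There are 200 camera calls.

## Working session

There is one attempt and no reset: what is moved stays moved. The work goes in short steps, Python scripts to look and compute and a shell command to move; the robot and the scene stay as the last step left them, time stands still between calls to the robot, and variables do not carry over. Pictures are saved under pics/ and viewed, at most 10 in all, crops included, and the job is handed in when it is done.

```bash
mkdir -p pics; cat > h.py <<'E'
import numpy as np, cv2
from rig import readout, capture, calibration, bot, look_for
def cloud(name):
    st=readout.read_state(); pic,d=capture(name); c=calibration(name)
    h,w=d.shape; v,u=np.mgrid[0:h,0:w]; K=c["mtx"]
    k=np.array([c["k1"],0,0,0],float)
    p=cv2.undistortPoints(np.stack([u,v],-1).reshape(-1,1,2).astype(float),np.array(K,float),k).reshape(h,w,2)
    P=np.concatenate([p*d[...,None],d[...,None]],-1)
    if "T" in c: T=np.array(c["T"])
    else:
        T=np.eye(4);T[:3,:3]=st["tcp_rot"];T[:3,3]=st["position"];T=T@np.array(c["mount"])
    W=P@T[:3,:3].T+T[:3,3]; W[d==0]=np.nan
    return pic,d,W
E
python3 - <<'E'
from h import *
np.set_printoptions(precision=3,suppress=True)
for n in ["top","scene"]:
    pic,d,W=cloud(n); cv2.imwrite(f"pics/{n}0.png",pic[...,::-1]); np.savez(f"{n}0.npz",pic=pic,W=W)
    for t in ["clip","tall_card","short_card","note_pad","tape_measure"]:
        for r in look_for(t,n)[:4]:
            l,tp,rr,b=map(int,r["extent"]); X=W[max(tp,0):b,max(l,0):rr].reshape(-1,3); X=X[X[:,2]>0.008]
            print(n,t,round(r["conf"],2),[l,tp,rr,b],np.nanpercentile(X,[2,50,98],axis=0).round(3).tolist() if len(X) else None)
E
```

```text
top clip 0.95 [144, 233, 190, 276] [[0.141, 0.203, 0.009], [0.214, 0.276, 0.052], [0.268, 0.333, 0.062]]
top clip 0.6 [201, 175, 215, 206] [[0.376, 0.119, 0.008], [0.431, 0.137, 0.037], [0.467, 0.161, 0.047]]
top tall_card 0.91 [247, 105, 276, 146] [[0.568, -0.075, 0.009], [0.623, -0.034, 0.022], [0.679, 0.001, 0.137]]
top short_card 0.89 [324, 108, 349, 148] [[0.573, -0.327, 0.009], [0.635, -0.286, 0.024], [0.694, -0.255, 0.087]]
top note_pad 0.59 [303, 177, 345, 228] [[0.308, -0.296, 0.008], [0.376, -0.236, 0.013], [0.453, -0.182, 0.019]]
top tape_measure 0.62 [252, 191, 275, 214] [[0.348, -0.08, 0.024], [0.381, -0.05, 0.032], [0.417, -0.017, 0.039]]
scene clip 0.82 [209, 220, 247, 244] [[0.375, 0.091, 0.009], [0.426, 0.139, 0.028], [0.476, 0.166, 0.041]]
scene clip 0.73 [193, 247, 221, 268] [[0.354, 0.236, 0.009], [0.391, 0.257, 0.022], [0.434, 0.274, 0.031]]
scene clip 0.64 [211, 276, 273, 309] [[0.14, 0.209, 0.01], [0.21, 0.282, 0.039], [0.262, 0.341, 0.057]]
scene clip 0.16 [206, 148, 244, 192] [[0.56, -0.131, 0.009], [0.625, -0.034, 0.062], [0.779, -0.004, 0.132]]
scene tall_card 0.81 [212, 148, 244, 190] [[0.56, -0.134, 0.009], [0.616, -0.035, 0.063], [0.779, -0.006, 0.132]]
scene short_card 0.72 [256, 129, 291, 160] [[0.251, -0.312, 0.009], [0.631, -0.287, 0.041], [0.702, 0.067, 0.354]]
scene short_card 0.55 [267, 199, 295, 219] [[0.204, -0.078, 0.01], [0.371, -0.038, 0.03], [0.413, 0.105, 0.255]]
scene tape_measure 0.73 [269, 200, 293, 220] [[0.212, -0.078, 0.01], [0.372, -0.04, 0.029], [0.413, 0.102, 0.246]]
scene tape_measure 0.71 [213, 224, 246, 241] [[0.374, 0.093, 0.009], [0.423, 0.14, 0.024], [0.468, 0.165, 0.04]]
scene tape_measure 0.25 [209, 222, 246, 242] [[0.374, 0.093, 0.009], [0.426, 0.139, 0.028], [0.474, 0.166, 0.041]]
```

```bash
python3 -c "
import cv2,numpy as np
a=cv2.imread('pics/top0.png');b=cv2.imread('pics/scene0.png')
cv2.imwrite('pics/both0.png',np.vstack([cv2.resize(a,(400,300)),cv2.resize(b,(400,300))]))"
```

```text
(no output)
```

View pics/top0.png

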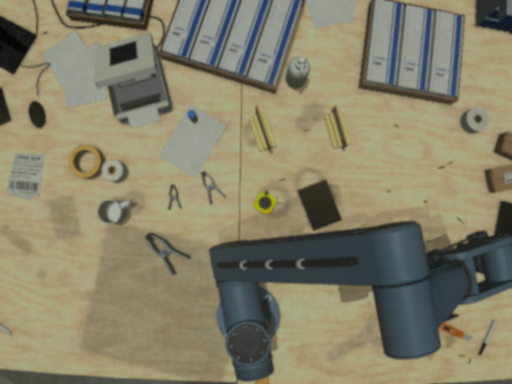

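View pics/scene0.png

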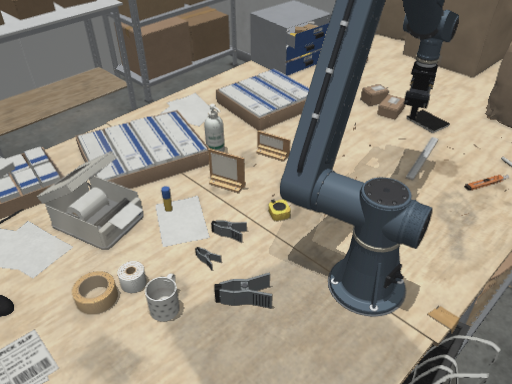

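The clips are at top-view pixels (210,188), (173,197) and (167,255). The middle one spans about 110 mm and is 40 mm high, so it fits. The one at (173,197) is smaller (about 30 mm high), and the one at (167,255) is much larger. I'll confirm in an enlarged crop and measure it.

```bash
python3 - <<'E'
from h import *
np.set_printoptions(precision=4,suppress=True)
t=np.load("top0.npz");s=np.load("scene0.npz")
a=cv2.resize(t["pic"][165:215,160:240],(800,500)[:2],interpolation=cv2.INTER_CUBIC)[:, :]
a=cv2.resize(t["pic"][165:215,165:230],(390,300),interpolation=cv2.INTER_CUBIC)
b=cv2.resize(s["pic"][215:275,185:263],(390,300),interpolation=cv2.INTER_CUBIC)
cv2.imwrite("pics/crop0.png",np.hstack([a,b])[...,::-1])
for nm,A in [("top",t),("scene",s)]:
    W=A["W"].reshape(-1,3)
    for lbl,(x0,x1,y0,y1) in dict(clip=(.35,.5,.08,.19),small=(.34,.45,.22,.29),big=(.12,.29,.18,.35)).items():
        X=W[(W[:,0]>x0)&(W[:,0]<x1)&(W[:,1]>y0)&(W[:,1]<y1)&(W[:,2]>.012)&(W[:,2]<.07)]
        r=cv2.minAreaRect(X[:,:2].astype(np.float32)); m=X[:,:2].mean(0)
        u,S,vt=np.linalg.svd(X[:,:2]-m); print(nm,lbl,len(X),m,np.array(r[0]),np.array(r[1]),r[2],"ax",vt[0],"z",np.percentile(X[:,2],[50,95]))
    for lbl,(x0,x1,y0,y1,zl) in dict(tall=(.5,.75,-.12,.05,.09),short=(.5,.75,-.34,-.24,.06)).items():
        X=W[(W[:,0]>x0)&(W[:,0]<x1)&(W[:,1]>y0)&(W[:,1]<y1)&(W[:,2]>zl)&(W[:,2]<.16)]
        m=X.mean(0);u,S,vt=np.linalg.svd(X[:,:2]-m[:2]);q=(X[:,:2]-m[:2])@vt[0]
        print(nm,lbl,len(X),m,"ax",vt[0],"ends",m[:2]+vt[0]*q.min(),m[:2]+vt[0]*q.max(),X[:,2].max())
E
```

```text
top clip 157 [0.4324 0.1355] [0.4323 0.1336] [0.1055 0.0561] 28.352306365966797 ax [-0.8974 -0.4413] z [0.0387 0.0455]
top small 114 [0.3954 0.2578] [0.3966 0.258 ] [0.0792 0.0422] 6.210224151611328 ax [-0.9948 -0.1017] z [0.0288 0.0349]
top big 476 [0.2138 0.278 ] [0.212  0.2814] [0.1532 0.0784] 51.003578186035156 ax [-0.697  -0.7171] z [0.0521 0.0602]
top tall 125 [ 0.6201 -0.0365  0.1243] ax [-0.942  -0.3357] ends [ 0.6839 -0.0137] [ 0.5565 -0.0592] 0.14091356099594
top short 147 [ 0.633  -0.2921  0.0775] ax [-0.9629 -0.2697] ends [ 0.701  -0.2731] [ 0.5663 -0.3108] 0.09233047230508795
scene clip 423 [0.428  0.1351] [0.4319 0.1381] [0.1089 0.0593] 29.277362823486328 ax [-0.8475 -0.5308] z [0.0293 0.0401]
scene small 210 [0.393  0.2581] [0.3958 0.2565] [0.083  0.0438] 3.1856470108032227 ax [-0.9843 -0.1764] z [0.0236 0.0302]
scene big 1253 [0.2105 0.282 ] [0.2138 0.2838] [0.1534 0.0815] 49.52376937866211 ax [0.6613 0.7501] z [0.041  0.0565]
scene tall 398 [ 0.6192 -0.0354  0.113 ] ax [-0.9445 -0.3285] ends [ 0.691  -0.0105] [ 0.5544 -0.058 ] 0.1383040075668901
scene short 188 [ 0.6333 -0.2912  0.0734] ax [-0.9631 -0.269 ] ends [ 0.7056 -0.271 ] [ 0.568  -0.3095] 0.08875673116674243
```

View pics/crop0.png

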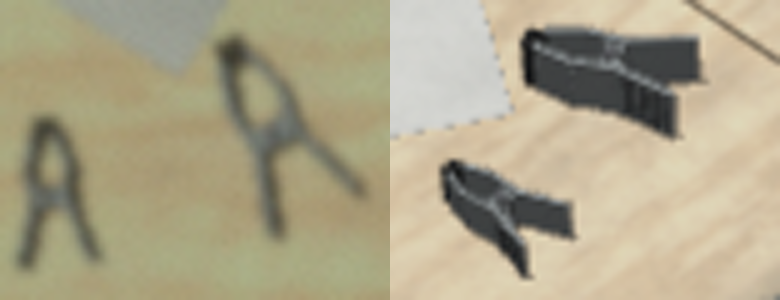

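Three candidates in the crop, left panel: the clip at crop (280,130), top-view (210,188), measures 109 x 57 x 40 mm, so it is the 112 mm clip. The one at (173,197) is about 81 mm and the one at (167,255) about 150 mm, so neither fits. Its jaws, with the dark tips, point up-left at about 28.5°, and its tails face the robot. Next I work out the moves.

```bash
cat >> h.py <<'E'
from scipy.spatial.transform import Rotation as R
def delta(p,yaw=None):
    """normalised rows numbers to reach TCP p, tool pointing down with tool y perpendicular to heading yaw (deg)"""
    st=readout.read_state(); Rt=np.array(st["tcp_rot"]); d=Rt.T@(np.array(p)-st["position"])/0.2
    out=d
    if yaw is not None:
        best=None
        for k in (0,180):
            c,s=np.cos(np.radians(yaw+k)),np.sin(np.radians(yaw+k))
            G=np.array([[c,s,0],[s,-c,0],[0,0,-1]])
            rv=R.from_matrix(Rt.T@G).as_rotvec()/np.pi
            print("turn",k,rv.round(4))
    print("shift",d.round(4),"t",st["time_s"],"pos",np.round(st["position"],4),"J",np.round(st["joint_positions"],1))
E
python3 - <<'E'
from h import *
st=readout.read_state(); print(np.round(st["tcp_rot"],3)); print(calibration("wrist")["mount"])
delta([0.395,0.112,0.25],28.5)
E
```

```text
[[ 0.927  0.375 -0.   ]
 [ 0.375 -0.927  0.   ]
 [-0.    -0.    -1.   ]]
[[-8.43778093e-04 -9.62985298e-01 -2.69552598e-01  7.49744765e-02]
 [ 9.99999410e-01 -6.28015123e-04 -8.86685070e-04  2.66446088e-04]
 [ 6.84581579e-04 -2.69553187e-01  9.62985260e-01 -9.21060370e-02]
 [ 0.00000000e+00  0.00000000e+00  0.00000000e+00  1.00000000e+00]]
turn 0 [-0.      0.     -0.0358]
turn 180 [0.     0.     0.9642]
shift [ 2.0407 -2.9024  0.2113] t 0.6 pos [ 0.2346 -0.5792  0.2923] J [-78.2  30.2  82.1  -0.   67.7 -10.2]
```

```bash
python3 -m pendant '[[1,-1,0,0,0,0,-1],[1,-1,0,0,0,0,-1],[1,-1,0,0,0,0,-1],[1,-1,0,0,0,0,-1],[1,-1,0,0,0,0,-1],[1,-1,0,0,0,0,-1],[1,-1,0,0,0,0,-1]]' && python3 -m pendant '[[1,-1,0,0,0,0,-1],[1,-1,0,0,0,0,-1],[1,-1,0,0,0,0,-1],[1,-1,0,0,0,0,-1],[1,-1,0,0,0,0,-1],[1,-1,0,0,0,0,-1],[1,-1,0,0,0,0,-1]]' && python3 -m pendant '[[0.04,-0.9,0.2,0,0,-0.036,-1],[0.04,-0.9,0.2,0,0,-0.036,-1],[0.04,-0.9,0.2,0,0,-0.036,-1],[0.04,-0.9,0.2,0,0,-0.036,-1],[0.04,-0.9,0.2,0,0,-0.036,-1],[0.04,-0.9,0.2,0,0,-0.036,-1]]'
cat >> h.py <<'E'
def clipfit(W,pic,x,y,zlo,zhi,r=.085):
    X=W.reshape(-1,3); X=X[(np.hypot(X[:,0]-x,X[:,1]-y)<r)&(X[:,2]>zlo)&(X[:,2]<zhi)]
    q=cv2.minAreaRect(X[:,:2].astype(np.float32)); print("n",len(X),"rect",q,"z",np.percentile(X[:,2],[5,50,95]))
    return X
E
python3 - <<'E'
from h import *
pic,d,W=cloud("wrist"); cv2.imwrite("pics/w1.png",pic[...,::-1]); np.savez("w1.npz",pic=pic,W=W)
X=clipfit(W,pic,.432,.136,.03,.05); clipfit(W,pic,.432,.136,.01,.05); delta([.403,.120,.074],28.5)
E
```

```text
time_s: 1.3
position: [0.3454, -0.3143, 0.2923]
tcp_rot: [[0.925, 0.38, -0.001], [0.38, -0.925, 0.003], [0.0, -0.003, -1.0]]
force: [-0.6, -0.0, -1.0]
opening: 1.005
grasp_force: 0.0
time_s: 2.0
position: [0.4567, -0.0561, 0.2925]
tcp_rot: [[0.925, 0.38, 0.002], [0.38, -0.925, 0.0], [0.002, 0.001, -1.0]]
force: [-0.1, -0.6, -0.2]
opening: 1.0
grasp_force: 0.0
time_s: 2.6
position: [0.3959, 0.1108, 0.2524]
tcp_rot: [[0.878, 0.478, 0.001], [0.478, -0.878, -0.001], [0.001, 0.001, -1.0]]
force: [0.5, -0.3, 0.5]
opening: 1.003
grasp_force: 0.0
n 1517 rect ((0.43497610092163086, 0.1348361372947693), (0.10761579126119614, 0.055548425763845444), 28.260711669921875) z [0.03610417 0.03935271 0.04068168]
n 1609 rect ((0.43497610092163086, 0.1348361372947693), (0.10761579126119614, 0.055548425763845444), 28.260711669921875) z [0.02850462 0.03927207 0.04066532]
turn 0 [ 0.0005 -0.0005 -0.    ]
turn 180 [-8.e-04 -8.e-04  1.e+00]
shift [ 0.0502 -0.0284  0.893 ] t 2.65 pos [0.3965 0.1103 0.2526] J [-1.000e-01  1.780e+01  1.139e+02 -1.000e-01  4.820e+01  6.150e+01]
```

View pics/w1.png

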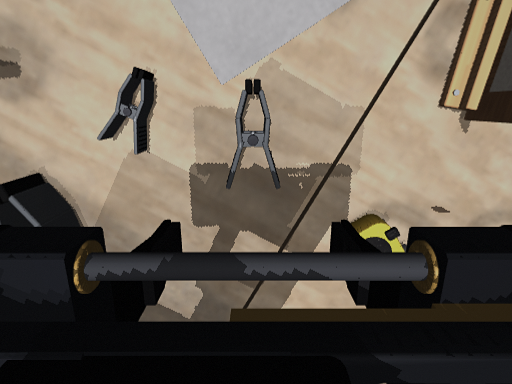

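The clip is centred in the wrist view with its pivot at (252,140), jaw tips at (253,86) and tail ends at (229,186) and (277,186). It is aligned with the tool axis.

```bash
python3 - <<'E'
from h import *
A=np.load("w1.npz");W=A["W"]
for (r,c) in [(140,252),(88,248),(88,258),(186,229),(186,277)]:
    print((r,c),np.nanmedian(W[r-1:r+2,c-1:c+2].reshape(-1,3),axis=0).round(4))
a=np.radians(28.5);e=np.array([np.cos(a),np.sin(a)]);n=np.array([-e[1],e[0]])
X=W.reshape(-1,3);X=X[(np.hypot(X[:,0]-.435,X[:,1]-.135)<.085)&(X[:,2]>.03)&(X[:,2]<.05)]
s=X[:,:2]@e;t=X[:,:2]@n
print("s",s.min(),s.max()); 
for lo,hi in [(s.min(),s.min()+.012),(s.max()-.015,s.max())]:
    m=(s>=lo)&(s<=hi); print("t range",t[m].min(),t[m].max(),(t[m].min()+t[m].max())/2)
sp=s.max()-.058-.002; tm=(t.min()+t.max())/2
piv=e*sp+n*tm; g=piv-e*.033; print("pivot",piv,"grasp",g); delta([g[0],g[1],.075],28.5)
E
```

```text
(140, 252) [0.4312 0.1336 0.0395]
(88, 248) [0.4729 0.1604 0.0401]
(88, 258) [0.4774 0.152  0.0392]
(186, 229) [0.3777 0.132  0.0397]
(186, 277) [0.4016 0.0879 0.04  ]
s 0.3926926311918525 0.5003934491372943
t range -0.11663005578598397 -0.06106605362846843 -0.0888480547072262
t range -0.10004832184748955 -0.07785702402630833 -0.08895267293689893
pivot [0.42941993 0.1320564 ] grasp [0.40041896 0.11631016]
turn 0 [ 0.0005 -0.0005 -0.    ]
turn 180 [-8.e-04 -8.e-04  1.e+00]
shift [ 0.0301 -0.0183  0.888 ] t 2.65 pos [0.3965 0.1103 0.2526] J [-1.000e-01  1.780e+01  1.139e+02 -1.000e-01  4.820e+01  6.150e+01]
```

```bash
python3 -m pendant '[[0.035,-0.02,0.3,0,0,0,-1],[0.035,-0.02,0.5,0,0,0,-1],[0.035,-0.02,0.7,0,0,0,-1],[0.035,-0.02,0.8,0,0,0,-1],[0.035,-0.02,0.885,0,0,0,-1],[0.035,-0.02,0.885,0,0,0,-1]]' && python3 -m pendant '[[0,0,0,0,0,0,1],[0,0,0,0,0,0,1],[0,0,0,0,0,0,1],[0,0,0,0,0,0,1],[0,0,0,0,0,0,1],[0,0,0,0,0,0,1],[0,0,0,0,0,0,1],[0,0,0,0,0,0,1]]' && python3 -m pendant '[[0,0,0,0,0,0,1],[0,0,0,0,0,0,1],[0,0,0,0,0,0,1],[0,0,0,0,0,0,1]]'; python3 - <<'E'
from h import *
pic,d,W=cloud("wrist"); cv2.imwrite("pics/w2.png",pic[...,::-1]); np.savez("w2.npz",pic=pic,W=W); delta([.4,.11,.25])
E
```

```text
time_s: 3.25
position: [0.4004, 0.1165, 0.0735]
tcp_rot: [[0.88, 0.475, -0.002], [0.475, -0.88, -0.0], [-0.002, -0.001, -1.0]]
force: [0.7, -0.4, -0.2]
opening: 1.003
grasp_force: 0.0
time_s: 4.05
position: [0.3989, 0.1184, 0.0757]
tcp_rot: [[0.878, 0.478, -0.0], [0.478, -0.878, -0.0], [-0.0, -0.0, -1.0]]
force: [-1.1, 0.4, 7.0]
opening: 0.357
grasp_force: 6.6
time_s: 4.45
position: [0.3992, 0.1183, 0.0758]
tcp_rot: [[0.879, 0.478, 0.0], [0.478, -0.879, -0.0], [0.0, 0.0, -1.0]]
force: [-0.7, -1.5, 6.7]
opening: 0.284
grasp_force: 30.0
shift [-0.0161  0.0388 -0.8712] t 4.5 pos [0.3992 0.1183 0.0758] J [  1.1  40.8 120.6  -0.   18.6  62.5]
```

View pics/w2.png

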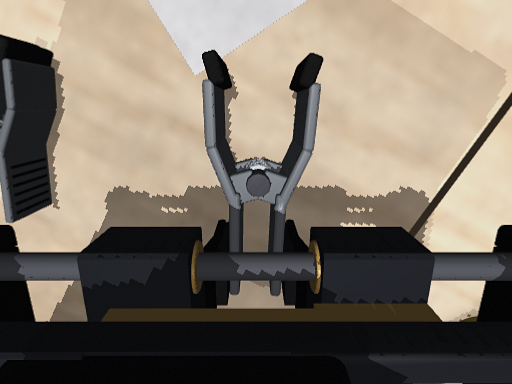

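The clip is squeezed wide open: the jaws are at (216,70) and (308,70), the tails are parallel between the pads, and the opening of about 25 mm matches the stop. Next I lift and check how it sits in the hand.

```bash
python3 -m pendant '[[0,0,-0.1,0,0,0,1],[0,0,-0.25,0,0,0,1],[0,0,-0.4,0,0,0,1],[0,0,-0.6,0,0,0,1],[0,0,-0.6,0,0,0,1],[0,0,-0.6,0,0,0,1],[0,0,-0.6,0,0,0,1]]'; cat > m.py <<'E'
from h import *
st=readout.read_state(); pic,d,W=cloud("wrist"); np.savez("w3.npz",pic=pic,W=W); cv2.imwrite("pics/w3.png",pic[...,::-1])
Rt=np.array(st["tcp_rot"]); T=(W-st["position"])@Rt   # tool coordinates
X=T[:225].reshape(-1,3); X=X[(X[:,0]>.02)&(X[:,0]<.12)&(abs(X[:,1])<.04)&(X[:,2]>.015)&(X[:,2]<.06)]
print("x max",X[:,0].max(), "y range",X[:,1].min(),X[:,1].max())
tip=X[X[:,0]>X[:,0].max()-.012]; print("tips y",tip[:,1].min(),tip[:,1].max(),"innermost",tip[tip[:,1]<0][:,1].max(),tip[tip[:,1]>0][:,1].min())
hi=X[X[:,2]<.04]
A=np.c_[hi[:,:2],np.ones(len(hi))]
w=np.ones(len(hi),bool)
for _ in range(8):
    c=np.linalg.lstsq(A[w],hi[w,2],rcond=None)[0]; r=hi[:,2]-A@c; w=abs(r)<.0025
print("top plane z=ax+by+c",c.round(4),w.sum(),"of",len(hi))
for lo in np.arange(.03,.1,.01):
    m=w&(hi[:,0]>=lo)&(hi[:,0]<lo+.01); l=hi[m][:,1]
    if len(l): print(round(lo,2),"y",l.min().round(4),l.max().round(4),"mid",((l.min()+l.max())/2).round(4))
E
python3 m.py
```

```text
time_s: 5.2
position: [0.3985, 0.1184, 0.1945]
tcp_rot: [[0.879, 0.478, -0.002], [0.478, -0.879, -0.0], [-0.002, -0.001, -1.0]]
force: [0.1, 0.4, -0.2]
opening: 0.284
grasp_force: 30.0
x max 0.09620378149469674 y range -0.021743704548296012 0.02687679292376835
tips y -0.021442980023667218 0.02687679292376835 innermost -0.01243222391517393 0.017392244133512008
top plane z=ax+by+c [-0.0075 -0.0049  0.0372] 5581 of 5918
0.03 y -0.0146 0.0174 mid 0.0014
0.04 y -0.0182 0.0216 mid 0.0017
0.05 y -0.0212 0.0249 mid 0.0018
0.06 y -0.0217 0.0257 mid 0.002
0.07 y -0.0217 0.0265 mid 0.0024
0.08 y -0.0216 0.0263 mid 0.0023
0.09 y -0.0214 0.0269 mid 0.0027
```

```bash
python3 - <<'E'
from h import *
delta([.4045,-.109,.16],19.4)
E
```

```text
turn 0 [-0.0004  0.0009  0.0507]
turn 180 [-1.300e-03 -6.000e-04 -9.493e-01]
shift [-0.5157  1.0134  0.1708] t 5.25 pos [0.3984 0.1183 0.1942] J [  1.1  24.9 116.7  -0.   38.6  62.5]
```

```bash
python3 -m pendant '[[-0.06,0.12,0,0,0,0.01,1],[-0.16,0.32,0,0,0,0.02,1],[-0.26,0.52,0.05,0,0,0.03,1],[-0.36,0.72,0.1,0,0,0.04,1],[-0.46,0.9,0.15,0,0,0.051,1],[-0.515,1,0.17,0,0,0.051,1],[-0.515,1,0.17,0,0,0.051,1],[-0.515,1,0.17,0,0,0.051,1]]'; python3 m.py; cat > c.py <<'E'
from h import *
st=readout.read_state(); Rt=np.array(st["tcp_rot"]);p=np.array(st["position"])
for n in ["wrist","scene","top"]:
    pic,d,W=cloud(n); T=(W-p)@Rt; np.savez(n+"_c.npz",pic=pic,W=W); cv2.imwrite(f"pics/{n}_c.png",pic[...,::-1])
    X=W.reshape(-1,3); m=(X[:,0]>.5)&(X[:,0]<.72)&(X[:,1]>-.12)&(X[:,1]<.03)&(X[:,2]<.15)&(X[:,2]>(.128 if n=="wrist" else .09))
    m&=np.abs((T.reshape(-1,3)[:,1]))<.05
    X=T.reshape(-1,3)[m]; X=X[X[:,0]>.115]
    if len(X)<20: print(n,"few",len(X)); continue
    mu=X[:,:2].mean(0); vt=np.linalg.svd(X[:,:2]-mu,full_matrices=False)[2][0]; vt*=np.sign(vt[0]); q=(X[:,:2]-mu)@vt; r=(X[:,:2]-mu)@[-vt[1],vt[0]]
    print(n,len(X),"near end(tool)",mu+vt*q.min(),"far",mu+vt*q.max(),"ang deg",np.degrees(np.arctan2(vt[1],vt[0])),"width",np.percentile(r,[3,97]),"near x",np.sort(X[:,0])[:3],"ztop",X[:,2].min()+0)
E
python3 c.py
```

```text
time_s: 6.05
position: [0.4034, -0.1063, 0.1601]
tcp_rot: [[0.944, 0.33, -0.003], [0.33, -0.944, 0.002], [-0.002, -0.003, -1.0]]
force: [-0.7, -0.3, -0.3]
opening: 0.285
grasp_force: 30.0
x max 0.09616901392324483 y range -0.022062794692573197 0.02676739437401779
tips y -0.021627028837064792 0.02676739437401779 innermost -0.012655530845165066 0.017124989638652555
top plane z=ax+by+c [-0.0075 -0.0038  0.0372] 5587 of 5914
0.03 y -0.0153 0.0172 mid 0.0009
0.04 y -0.0186 0.0216 mid 0.0015
0.05 y -0.0216 0.0247 mid 0.0016
0.06 y -0.0218 0.0253 mid 0.0017
0.07 y -0.0221 0.026 mid 0.002
0.08 y -0.0218 0.026 mid 0.0021
0.09 y -0.0216 0.0268 mid 0.0026
wrist few 0
scene 394 near end(tool) [0.15599383 0.00560703] far [0.29931414 0.0049019 ] ang deg -0.2818895334456428 width [-0.00517148  0.00542189] near x [0.15596581 0.1576513  0.15787862] ztop 0.023069456991574224
top 122 near end(tool) [0.16003636 0.00700984] far [0.29519012 0.0064498 ] ang deg -0.23741626512405567 width [-0.00200835  0.00320788] near x [0.16004068 0.16050773 0.16096634] ztop 0.020757459609996677
```

View pics/wrist_c.png

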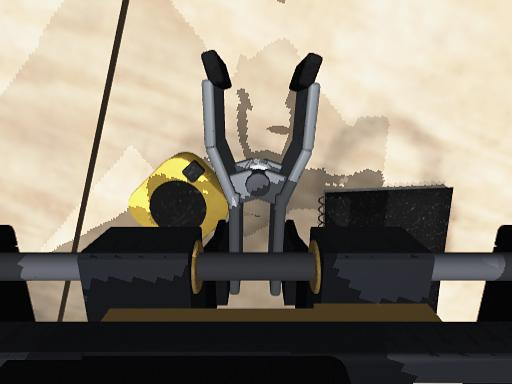

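The clip is open with its jaws at (216,70) and (308,70), clear of the tape (175,200) and pad (390,230). The card is not in view yet. I'll align in y and z and go part of the way forward.

```bash
python3 -m pendant '[[0.05,0.02,0.04,0,0,-0.001,1],[0.12,0.02,0.08,0,0,-0.001,1],[0.2,0.02,0.115,0,0,-0.001,1],[0.2,0.02,0.115,0,0,-0.001,1],[0.2,0.02,0.115,0,0,-0.001,1]]'; python3 c.py; python3 -c "
from h import *
A=np.load('wrist_c.npz');st=readout.read_state();W=A['W'];T=(W-st['position'])@np.array(st['tcp_rot'])
for r in range(0,70,5):
    t=T[r]; m=(abs(t[:,1])<.012)&(W[r,:,2]>.03)
    print(r,m.sum(),np.where(m)[0][[0,-1]] if m.any() else '',np.nanmedian(t[m],axis=0).round(4) if m.any() else '')
"
```

```text
time_s: 6.75
position: [0.4438, -0.0965, 0.1377]
tcp_rot: [[0.942, 0.336, -0.001], [0.336, -0.942, 0.0], [-0.001, -0.001, -1.0]]
force: [-1.3, -0.0, -0.8]
opening: 0.282
grasp_force: 30.0
wrist few 0
scene 397 near end(tool) [0.11595265 0.0007486 ] far [0.25929597 0.00223575] ang deg 0.5944046973480441 width [-0.0050985   0.00546465] near x [0.11596692 0.11707762 0.11746358] ztop 0.0006369979777774739
top 123 near end(tool) [0.11845735 0.00280532] far [0.25545149 0.00276644] ang deg -0.01626067651733422 width [-0.00230022  0.00321885] near x [0.11845757 0.11845807 0.12064257] ztop -0.0037588745899509845
0 12 [259 270] [0.1206 0.0038 0.059 ]
5 12 [259 270] [0.1206 0.004  0.0658]
10 11 [259 269] [0.1207 0.004  0.074 ]
15 10 [259 268] [0.1206 0.004  0.0817]
20 9 [259 267] [0.1205 0.0039 0.0911]
25 9 [259 267] [0.1206 0.0042 0.1019]
30 0  
35 0  
40 0  
45 0  
50 0  
55 0  
60 0  
65 0
```

View pics/wrist_c.png

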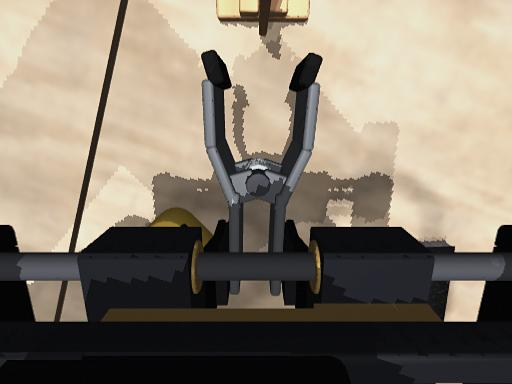

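The wrist view shows the card edge at (264,20), centred between the jaw tips (216,70) and (308,70), about 1.7 mm off their midline. I'll advance 50 mm slowly.

```bash
python3 -m pendant '[[0.03,0.007,0,0,0,0,1],[0.08,0.007,0,0,0,0,1],[0.14,0.007,0,0,0,0,1],[0.19,0.007,0,0,0,0,1],[0.23,0.007,0,0,0,0,1],[0.25,0.007,0,0,0,0,1],[0.25,0.007,0,0,0,0,1],[0.25,0.007,0,0,0,0,1]]'; python3 -m pendant '[[0,0,0,0,0,0,1],[0,0,0,0,0,0,1],[0,0,0,0,0,0,1]]'; python3 c.py; python3 -c "
from h import *
A=np.load('wrist_c.npz');st=readout.read_state();W=A['W'];T=(W-st['position'])@np.array(st['tcp_rot'])
for r in range(0,180,6):
    t=T[r]; m=(abs(t[:,1])<.009)&(W[r,:,2]>.03)&(t[:,2]<.12)
    print(r,m.sum(),np.where(m)[0][[0,-1]] if m.any() else '',np.nanmedian(t[m],axis=0).round(4) if m.any() else '')
"
```

```text
time_s: 7.7
position: [0.4906, -0.0815, 0.1381]
tcp_rot: [[0.942, 0.335, -0.001], [0.335, -0.942, 0.0], [-0.001, -0.001, -1.0]]
force: [-0.1, 0.1, -0.0]
opening: 0.286
grasp_force: 30.0
time_s: 8.0
position: [0.4907, -0.0818, 0.1383]
tcp_rot: [[0.943, 0.334, -0.0], [0.334, -0.943, 0.0], [-0.0, -0.0, -1.0]]
force: [0.3, -0.7, -2.1]
opening: 0.287
grasp_force: 30.0
wrist few 0
scene 254 near end(tool) [ 0.11613062 -0.00170103] far [2.11081881e-01 2.02240560e-05] ang deg 1.038529730576886 width [-0.00537699  0.00557855] near x [0.11615078 0.11648472 0.11650792] ztop 0.00118490091564106
top 81 near end(tool) [ 1.16277255e-01 -8.27608531e-05] far [0.20647185 0.00091569] ang deg 0.6342346524552255 width [-0.00203259  0.00342017] near x [0.11629269 0.11759234 0.11820642] ztop -0.0005312522591332556
0 19 [254 272] [0.1033 0.0022 0.0041]
6 19 [254 272] [0.1017 0.0022 0.0036]
12 19 [254 272] [0.1003 0.0023 0.0041]
18 19 [254 272] [0.0988 0.0023 0.0039]
24 19 [254 272] [0.0973 0.0023 0.004 ]
30 19 [254 272] [0.0956 0.0022 0.0037]
36 19 [254 272] [0.0941 0.0023 0.0036]
42 18 [255 272] [0.0925 0.0024 0.0036]
48 17 [255 271] [0.0909 0.0023 0.0037]
54 17 [255 271] [0.0893 0.0023 0.0037]
60 17 [255 271] [0.0877 0.0023 0.0039]
66 15 [255 271] [0.0861 0.0023 0.0038]
72 16 [255 271] [0.0844 0.0023 0.0035]
78 17 [255 271] [0.0827 0.0024 0.0038]
84 17 [255 271] [0.081  0.0023 0.0038]
90 17 [255 271] [0.0793 0.0024 0.0039]
96 17 [255 271] [0.0776 0.0024 0.004 ]
102 16 [255 270] [0.0759 0.0022 0.0037]
108 16 [255 270] [0.0741 0.0023 0.0039]
114 16 [255 270] [0.0723 0.0022 0.0037]
120 12 [257 268] [0.0705 0.0023 0.0044]
126 0  
132 0  
138 0  
144 0  
150 0  
156 0  
162 34 [239 272] [0.0466 0.     0.063 ]
168 34 [239 272] [0.0465 0.     0.0478]
174 40 [236 275] [0.0456 0.     0.0388]
```

View pics/wrist_c.png

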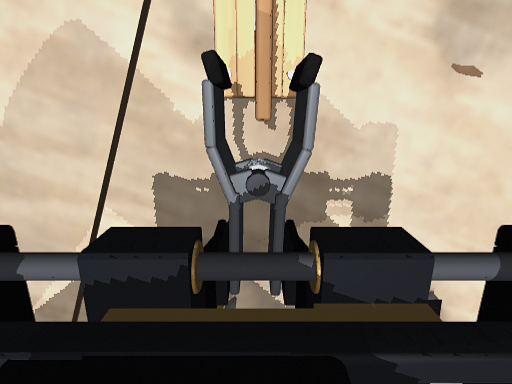

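The card edge at (263,120) stands about 22 mm inside the mouth. It is centred within about 0.5 mm between the jaws, aligned with the clip, and within 2 mm of half height. There is no contact force. Handing in.

```bash
python3 -c "
from rig import bot
print(bot.hand_in())"
```

```text
the job is handed in; nothing more can be done
None
```

I handed the job in with the clip held wide open around the tall card's near edge: about 22 mm inside the mouth, centred and level at half height, with no sign of contact and nothing seen to be knocked; the hand-in returned no verdict.

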